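# Find and release the latched outlet key

### The arm

A 7-joint arm with a two-finger parallel gripper is mounted at the origin on the work surface. World frame = base frame: x ahead of the robot, y to its left, z up, the work surface at z = 0. Lengths are in m, angles in rad, forces in N, time in s.
With the tool pointing down it reaches from about 0.4 to 0.875 m from the base axis. Payload 19.3 kg.
Tool frame: the origin (TCP) lies midway between the tips of the shut fingers; the grasp point (between the pads) lies bot.grip_point_offset behind it (bot.grip_point_offset is the distance from the TCP to the grasp point, in m); z points along the fingers, y is the direction in which the jaws open and shut (so a half turn about z gives the same grasp; the last joint's range is limited). The gripper opens to 85 mm and grips with 20 to 120 N. Pads are 22 mm wide; open, the fingers measure 114 mm over their backs; the gripper's body (76 mm by 85 mm) begins 54 mm behind the grasp point. The pads swing forward as they close: fully open they stand 13 mm farther back than shut.
Start: joints at [-1.251, 0.521, -0.036, 1.599, 0.021, 1.021, -0.113], TCP at [0.238, 0.578, 0.231] pointing down, gripper open.
Joint ranges: [-2.91, 2.91], [-0.3, 2.13], [-1.5, 1.42], [0.17, 2.43], [-1.26, 4.41], [0.16, 1.93], [-2.52, 2.52]. Speed limits (rad/s): [1.89, 1.89, 2.39, 2.39, 3.01, 3.01, 3.01].

### API

Orientations are given as [roll, pitch, yaw] about the fixed x, y, z axes, in that order (R = Rz(yaw) Ry(pitch) Rx(roll)).
In Python, from workcell import bot gives the robot as it stands.
- The arm moves only by the tool servo_tool, never from a script. Its argument "rows" is a list that holds one entry, the list of rows, each a list of 6 numbers: the shift along the tool's x, y, z in cm, then the turn, a rotation vector about the tool's x, y, z in degrees. A call has 1 to 5 rows; each row shifts and turns the commanded pose from where the row before left it, along the tool's axes as they then stand; what a row does not reach is not made up. A row lasts 1/8 s, in which the tool goes at most 62.5 mm and 10.7 degrees, less where a joint would pass 70% of its speed; a pose out of reach is approached as far as the arm can. A call is refused whole if a number of a shift passes 6.25 or a number of a turn 10.7, either way. A call with a gripper value outside its range is refused whole. "grip" is the opening, from -1 (shut) to 1 (fully open), so that 0 is half open, set as the call begins (left out, the last holds). The fingers move at their own pace and stop on an object; "squeeze" is the grip in N (left out, the last holds). Time passes only in rows, so rows that do not move let the fingers close. It gives the time, the measured TCP pose, the force and the opening at its end, in the units of the state.
- bot.observe(): the state, without advancing time (a new reading comes with each control period).
- bot.grab_frame(name): name is "scene" or "top"; returns a dict with "image" (400x640x3 uint8, red, green, blue), "K" (3x3 intrinsics, pixels), "R" (3x3) and "t" (3): a world point X has camera coordinates R X + t. Camera axes: x right, y down, z forward; pixel columns grow to the right and rows downward; lengths in m; the calibration is good to about 2 mm. A picture is of the moment at which its call begins. There is no depth.
- bot.job_done(): hands the job in, once; it reports no verdict.
The state is a dict: "clock": time; "qpos": joint angles; "qd": joint speeds; "joint_efforts": joint torques, N m; "position": TCP position; "tool_rot": TCP orientation; "force": force on the tool from outside, world axes, zero at the start; "moment": the same for the moment, N m; "grip_width": finger opening in m.
Only numpy, scipy, OpenCV 4.12 (cv2) and the standard library are available. Lean on these libraries where they do the work, as an engineer would, in place of code of your own. Each camera call takes 0.05 s, during which the arm holds its last target.

### The job

One of the four identical keys on the bench's outlet control box has been left latched down, so its hotplate socket is still on. With the shut fingertips, tap each key lightly and lift off again, one after another from the robot's left to its right, without releasing the latched one or pushing a raised one down; only after all four have been tapped, press the latched key further down so that it lets go and springs up level with the others. Grasp nothing, and leave the glassware, bottles and tools round the box where they are.

Things in the scene. Friction and masses are not known exactly. Their poses are not given: they have to be found in the camera images.
- box: low white control box, 160 mm deep (x), 240 mm long (y), case 75 mm high, fixed to the table, z up. Origin under its centre on the table top. Its four keys stand in a row along its y, 30 mm from the centre towards -x (the robot's side), at y = +66, +22, -22, -66 mm; the +66 mm end is on the robot's left
- key1: square white key cap, 28 x 28 mm, first (leftmost) from the robot's left. Origin: centre of its flat top face; axes as the box. Slides down 12 mm at most on a spring. A raised key's top is 91 mm above the table; it starts to move at 2.5 N, takes 0.6 N more per mm, 9.7 N at the bottom, and springs back
- key2: square white key cap, 28 x 28 mm, second from the robot's left. Origin: centre of its flat top face; axes as the box. Slides down 12 mm at most on a spring. The latched key, any of the four, stands 6 mm lower (top at 85 mm) and feels rigid up to 6 N
- key3: square white key cap, 28 x 28 mm, third from the robot's left. Origin: centre of its flat top face; axes as the box. Slides down 12 mm at most on a spring. The latched key lets go when pressed 3 mm further (8 N; bottom out to be sure) and rises as the finger leaves; no key latches again
- key4: square white key cap, 28 x 28 mm, fourth (rightmost) from the robot's left. Origin: centre of its flat top face; axes as the box. Slides down 12 mm at most on a spring. A raised key may give a little under a tap, but not 5 mm or more while another is latched
- vial: small capped glass vial, 22 mm across, 40 mm high, standing on the rear part of the box's top; bystander, origin under its centre
- beaker: glass beaker 68 mm across, 85 mm high, to the left of the box; bystander, origin under its centre
- stopper: black rubber stopper 32 mm across, 30 mm high, to the right of the box; bystander, origin under its centre
- dish: white porcelain dish 80 mm across, 30 mm high, further right; bystander, origin under its centre
- spatula: flat steel lab spatula 155 mm long, 5 mm thick, lying along the robot's side of the box; bystander, origin under its middle
- reagent: brown glass bottle 66 mm across, 150 mm high, behind the box; bystander, origin under its centre
- wash_bottle: wash bottle with bent spout, 64 mm across, 165 mm high, behind the box; bystander, origin under its centre

How it is judged:
On the way, in this order (a step that is already met when the one before it is completed fails the run):
1. the first key from the robot's left is tapped with the fingers (contact force between the fingers and key1 above 0.3 N), for 0.03 s.
2. the second key from the robot's left is tapped with the fingers (contact force between the fingers and key2 above 0.3 N), for 0.03 s.
3. the third key from the robot's left is tapped with the fingers (contact force between the fingers and key3 above 0.3 N), for 0.03 s.
4. the fourth key from the robot's left is tapped with the fingers (contact force between the fingers and key4 above 0.3 N), for 0.03 s.
5. the fingers have lifted off the keys and the latched key is still down (z of any of key1, key2, key3, key4 in the frame of box below 0.086 m and contact force between the fingers and key1 below 0.05 N and contact force between the fingers and key2 below 0.05 N and contact force between the fingers and key3 below 0.05 N and contact force between the fingers and key4 below 0.05 N), for 0.05 s.
6. the latched key has been pressed and let go: all four keys stand up (z of each of key1, key2, key3, key4 in the frame of box above 0.089 m), for 0.2 s.
At the end, for the whole second after the job is handed in: all four keys stand raised, their tops within 2 mm of full height (at least 89 mm above the table), and at rest (all of step 6 and linear speed of each of key1, key2, key3, key4 below 0.01 m/s); the robot touches nothing.
It fails at once if a raised key is pushed down 5 mm or more while another is still down (z of each of key2, key1 in the frame of box below 0.086 m or z of each of key3, key1 in the frame of box below 0.086 m or z of each of key3, key2 in the frame of box below 0.086 m or z of each of key4, key1 in the frame of box below 0.086 m or z of each of key4, key2 in the frame of box below 0.086 m or z of each of key4, key3 in the frame of box below 0.086 m).
It fails at once if a bystander is moved more than 20 mm, lifted or knocked over (distance of any of vial, beaker, stopper, dish, spatula, reagent, wash_bottle from where it was at the start of the episode above 0.02 m or angle between any of vial, beaker, stopper, dish, spatula, reagent, wash_bottle's own z axis and vertical above 0.35 rad).
It also fails if it takes over 54 s, if anything falls off the work surface, if the arm or the gripper's body presses on something with over 40 N, if the wrist force passes 120 N, or if a joint passes its speed limit or range.

## Working session

There is one attempt and no reset: what is moved stays moved. The work goes in short steps, Python scripts to look and compute and a tool call to move; the robot and the scene stay as the last step left them, time stands still between calls to the robot, and variables do not carry over. Pictures are saved under pics/ and viewed, and the job is handed in when it is done.

Besides the shell and the picture viewer there is one more tool, called after "Emit:" as a command line: name --argument value ..., lists and objects as JSON in quotes. servo_tool: Moves the arm, as the interface text tells. Its arguments: {"type":"object","properties":{"rows":{"type":"array"},"grip":{"type":"number"},"squeeze":{"type":"number"}},"required":["rows"]}

```bash
mkdir -p pics; python3 - <<'E'
from workcell import bot
import cv2,numpy as np,pickle
for n in("scene","top"):
    f=bot.grab_frame(n); cv2.imwrite(f"pics/{n}0.png",f["image"][:,:,::-1]); pickle.dump(f,open(f"{n}.pkl","wb"))
    print(n,np.round(f["K"],1).tolist(),np.round(f["R"],3).tolist(),np.round(f["t"],3).tolist())
s=bot.observe();print(s,bot.grip_point_offset)
E
```

```text
scene [[464.7, 0.0, 325.8], [0.0, 464.7, 192.9], [0.0, 0.0, 1.0]] [[-0.514, 0.858, 0.022], [0.57, 0.36, -0.739], [-0.641, -0.367, -0.674]] [0.267, -0.289, 1.47]
top [[417.3, 0.0, 318.5], [0.0, 417.3, 191.9], [0.0, 0.0, 1.0]] [[-0.016, -1.0, -0.01], [-0.991, 0.017, -0.132], [0.132, 0.007, -0.991]] [0.024, 0.623, 1.015]
{'clock': 0.1, 'qpos': array([-1.25118377,  0.52197165, -0.03629405,  1.59996845,  0.02120204,
        1.02109254, -0.11279961]), 'qd': array([-1.37966044e-04, -8.24390168e-04,  2.34355718e-05, -6.99496943e-04,
        8.60734984e-04,  9.98611528e-04,  3.85048639e-04]), 'joint_efforts': array([ 3.86850632e-03, -9.28488994e+01,  1.98453583e+00, -3.70535946e+01,
        1.82295585e-02,  5.57415246e-03,  7.09371335e-07]), 'position': array([0.23744159, 0.57780304, 0.23076667]), 'tool_rot': array([-3.14054161e+00,  9.24916292e-05,  2.75174200e+00]), 'force': array([0.70390783, 0.39342808, 0.49503868]), 'moment': array([-0.02756411, -0.01052965,  0.04612623]), 'grip_width': 0.0853964505831726} 0.0187
```

View pics/scene0.png

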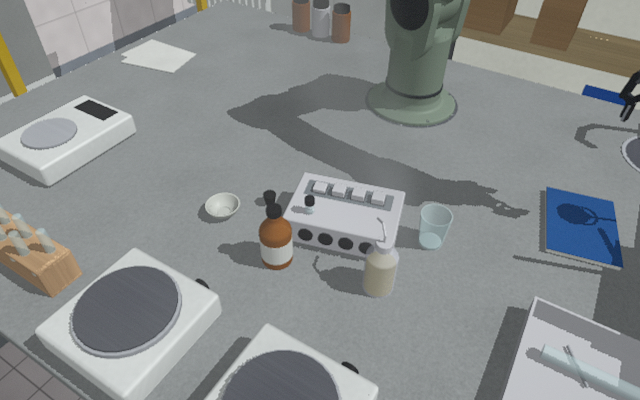

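View pics/top0.png

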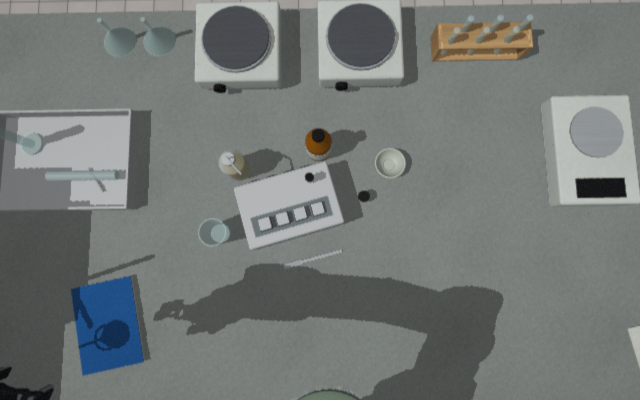

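The top view shows the box near pixel (289,206) with the keys in a row from (265,223) to (318,209). The beaker is at (213,232), the spatula at (314,258), and the vial at (309,177). Next I'll zoom in and measure.

```bash
cat > h.py <<'E'
import numpy as np
def ray(f,uv,z):
    K,R,t=f["K"],f["R"],f["t"]
    c=-R.T@t; d=R.T@np.linalg.inv(K)@np.array([uv[0],uv[1],1.]); return c+d*(z-c[2])/d[2]
def proj(f,X):
    p=f["K"]@(f["R"]@np.asarray(X)+f["t"]); return p[:2]/p[2]
E
python3 - <<'E'
import pickle,cv2,numpy as np
from h import *
f=pickle.load(open("top.pkl","rb")); im=f["image"]; g=cv2.cvtColor(im,cv2.COLOR_RGB2GRAY)
a=cv2.resize(im[150:275,190:350],None,fx=5,fy=4.8*5/4.8,interpolation=cv2.INTER_CUBIC)[:600]
cv2.imwrite("pics/topz.png",a[:,:,::-1])
s=pickle.load(open("scene.pkl","rb"));b=cv2.resize(s["image"][165:265,280:440],None,fx=5,fy=5,interpolation=cv2.INTER_CUBIC);cv2.imwrite("pics/scz.png",b[:,:,::-1])
up=cv2.resize(g[150:275,190:350],None,fx=8,fy=8,interpolation=cv2.INTER_CUBIC)
for th in(165,180,195,205):
    n,l,st,c=cv2.connectedComponentsWithStats((up>th).astype(np.uint8))
    print(th,[(np.round((c[i]+.5)/8-.5+[190,150],2).tolist(),int(st[i,4])//64) for i in range(1,n) if st[i,4]>2000])
E
```

```text
165 [([225.38, 158.3], 91), ([284.53, 201.67], 4058), ([317.12, 208.12], 104), ([299.51, 213.02], 106), ([281.86, 218.17], 106), ([264.11, 223.3], 109)]
180 [([274.62, 210.25], 2157), ([335.09, 209.75], 48), ([316.12, 208.27], 62), ([299.2, 213.21], 75), ([281.7, 218.41], 80), ([264.09, 223.45], 82)]
195 []
205 []
```

View pics/topz.png

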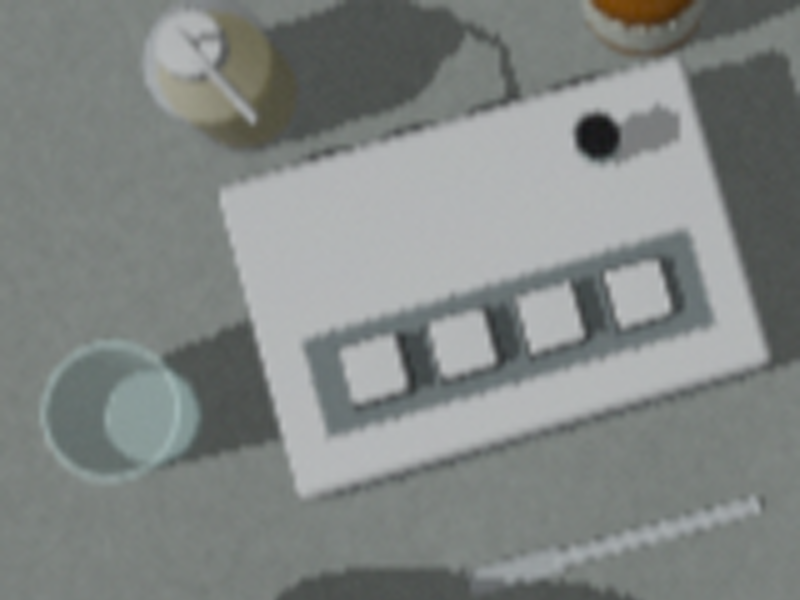

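View pics/scz.png

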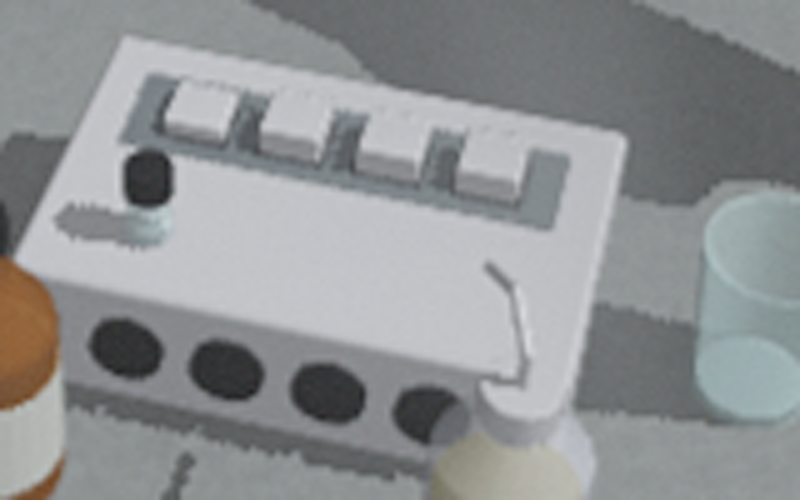

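```bash
python3 - <<'E'
import pickle,cv2,numpy as np
from h import *
f=pickle.load(open("top.pkl","rb")); s=pickle.load(open("scene.pkl","rb"))
tu=lambda p,o:(np.array(p)+.5)/5-.5+o
keys=np.array([ray(f,p,.091) for p in [(264.1,223.4),(281.8,218.3),(299.35,213.1),(316.8,208.2)]]);print("top keys",keys[:,:2].round(4).tolist())
print([np.linalg.norm(keys[i+1]-keys[i]).round(4) for i in range(3)])
# box corners
ct=[ray(f,tu(p,[190,150]),.075) for p in [(221,188),(681,58),(769,358),(302,497)]]
cs=[ray(s,tu(p,[280,165]),.075) for p in [(575,393),(17,274),(126,37),(626,136)]]
for c in(ct,cs):
    c=np.array(c);m=c.mean(0);d=(c[0]+c[3]-c[1]-c[2])/2;e=(c[0]-c[3]+c[1]-c[2])/2
    print(c[:,:2].round(3).tolist(),m.round(4),np.linalg.norm(d),np.linalg.norm(e),"yaw(y axis->)",np.degrees(np.arctan2(-d[0],d[1])),np.degrees(np.arctan2(e[1],e[0])))
k=keys[:,:2];d=k[0]-k[3];print("key yaw",np.degrees(np.arctan2(-d[0],d[1])))
# scene key top centres
S=[(202,106),(298,120),(396,139),(493,158)][::-1]
for z in(.085,.091): print(z,[ray(s,tu(p,[280,165]),z)[:2].round(4).tolist() for p in S])
yaw=np.arctan2(-d[0],d[1]);R=np.array([[np.cos(yaw),-np.sin(yaw)],[np.sin(yaw),np.cos(yaw)]])
for c in (np.mean(ct,0)[:2],np.mean(cs,0)[:2]):print([ (c+R@[-.03,y]).round(4).tolist() for y in(.066,.022,-.022,-.066)])
# predicted edges: project both heights of key front edges in scene
c=k.mean(0)
for i in range(4):
  for z in(.075,.079,.085,.091):
    print(i+1,z,[((proj(s,[*(k[i]+R@np.array(o)),z])-[280,165])*5+2).round(0).tolist() for o in([-.014,0],[.014,0])])
E
```

```text
top keys [[0.5431, 0.1444], [0.5547, 0.102], [0.5664, 0.0598], [0.5775, 0.0178]]
[np.float64(0.0439), np.float64(0.0438), np.float64(0.0434)]
[[0.634, 0.221], [0.695, -0.006], [0.546, -0.046], [0.483, 0.18]] [0.5897 0.0874 0.075 ] 0.2352994012451686 0.15546806952773465 yaw(y axis->) 15.34011027227622 15.075363755713546
[[0.636, 0.228], [0.7, 0.002], [0.546, -0.044], [0.484, 0.183]] [0.5915 0.0923 0.075 ] 0.23492781777151728 0.15968149554548036 yaw(y axis->) 15.500012124746306 16.407127407148213
key yaw 15.209863338682473
0.085 [[0.5394, 0.1428], [0.5511, 0.1011], [0.5633, 0.0584], [0.5781, 0.0176]]
0.091 [[0.5455, 0.1452], [0.5572, 0.1039], [0.5693, 0.0615], [0.5839, 0.0211]]
[[0.5435, 0.1433], [0.555, 0.1008], [0.5666, 0.0583], [0.5781, 0.0159]]
[[0.5453, 0.1481], [0.5568, 0.1056], [0.5683, 0.0632], [0.5799, 0.0207]]
1 0.075 [[496.0, 160.0], [484.0, 202.0]]
1 0.079 [[497.0, 154.0], [485.0, 195.0]]
1 0.085 [[498.0, 144.0], [486.0, 185.0]]
1 0.091 [[500.0, 133.0], [488.0, 175.0]]
2 0.075 [[399.0, 141.0], [385.0, 182.0]]
2 0.079 [[400.0, 134.0], [386.0, 175.0]]
2 0.085 [[401.0, 124.0], [387.0, 165.0]]
2 0.091 [[402.0, 114.0], [388.0, 155.0]]
3 0.075 [[304.0, 122.0], [288.0, 162.0]]
3 0.079 [[305.0, 115.0], [289.0, 156.0]]
3 0.085 [[305.0, 105.0], [289.0, 146.0]]
3 0.091 [[306.0, 95.0], [290.0, 135.0]]
4 0.075 [[211.0, 102.0], [194.0, 142.0]]
4 0.079 [[212.0, 96.0], [194.0, 136.0]]
4 0.085 [[212.0, 86.0], [194.0, 126.0]]
4 0.091 [[212.0, 76.0], [194.0, 115.0]]
```

Yaw 105° aligns the tool with the box and suits the wrist. In both views key 4 looks low. First I'll shut the fingers and turn.

Emit:
servo_tool --rows '[[[0,0,0,0,0,10.5],[0,0,0,0,0,10.5],[0,0,0,0,0,10.5],[0,0,0,0,0,10.5],[0,0,0,0,0,10.5]]]' --grip -1

```text
clock: 0.72
position: [0.2374, 0.5779, 0.231]
tool_rot: [-3.141, 0.0, 1.829]
force: [-0.5, -0.1, 0.3]
grip_width: -0.0001
```

```bash
cat > go.py <<'E'
import sys,numpy as np
from scipy.spatial.transform import Rotation as Ro
from workcell import bot
o=bot.observe();R=Ro.from_euler('xyz',o["tool_rot"])
T=np.array([float(a) for a in sys.argv[1:4]])
print("t",round(o["clock"],2),"pos",o["position"].round(4),"rpy",np.degrees(o["tool_rot"]).round(2),"F",o["force"].round(2),"w",round(o["grip_width"],4),"q",o["qpos"].round(2))
print("tool shift cm",(R.inv().apply(T-o["position"])*100).round(2))
G=Ro.from_euler('xyz',[180,0,105.2],degrees=True);print("turn deg",np.degrees((R.inv()*G).as_rotvec()).round(2))
E
python3 go.py .5435 .1448 .2
```

```text
t 0.72 pos [0.2374 0.5779 0.231 ] rpy [-1.7998e+02  3.0000e-02  1.0482e+02] F [-0.47 -0.1   0.32] w -0.0001 q [-1.4   0.53  0.19  1.61 -0.11  1.01 -0.92]
tool shift cm [-49.7   18.51   3.12]
turn deg [-0.02  0.03 -0.38]
```

Emit:
servo_tool --rows '[[[-5,1.85,0,0,0,0],[-5,1.85,0,0,0,0],[-5,1.85,0,0,0,0],[-5,1.85,0,0,0,0],[-5,1.85,0,0,0,-0.4]]]'

```text
clock: 1.35
position: [0.3929, 0.3595, 0.2312]
tool_rot: [-3.141, 0.0, 1.843]
force: [-0.0, -0.6, 0.4]
grip_width: 0.0002
```

Emit:
servo_tool --rows '[[[-5,1.85,0,0,0,0],[-5,1.85,0,0,0,0],[-5,1.85,0,0,0,0],[-4.7,1.85,0,0,0,0],[0,0,0,0,0,0]]]'

```text
clock: 1.98
position: [0.5181, 0.1873, 0.2311]
tool_rot: [3.142, 0.001, 1.837]
force: [-0.2, 1.7, -0.2]
grip_width: -0.0001
```

```bash
python3 go.py .5435 .1448 .13
```

```text
t 1.98 pos [0.5181 0.1873 0.2311] rpy [1.8000e+02 8.0000e-02 1.0524e+02] F [-0.22  1.66 -0.21] w -0.0001 q [-0.67  0.42  0.29  1.81 -0.14  0.93 -0.05]
tool shift cm [-4.76  1.33 10.12]
turn deg [0.   0.08 0.04]
```

Go over key 1 and down to z ≈ 0.12.

Emit:
servo_tool --rows '[[[-2.4,0.65,2,0,0,0],[-2.35,0.65,2,0,0,0],[0,0,3,0,0,0],[0,0,3,0,0,0],[0,0,0,0,0,0]]]'

```text
clock: 2.6
position: [0.5402, 0.149, 0.1297]
tool_rot: [-3.138, 0.0, 1.843]
force: [0.9, 0.6, 0.9]
grip_width: -0.0001
```

```bash
python3 go.py .5435 .1448 .091; python3 - <<'E'
from workcell import bot
import cv2
for n,(r,c) in {"scene":(slice(120,265),slice(280,440)),"top":(slice(130,275),slice(190,350))}.items():
    f=bot.grab_frame(n); cv2.imwrite(f"pics/{n}1.png",cv2.resize(f["image"][r,c],None,fx=4,fy=4,interpolation=cv2.INTER_CUBIC)[:,:,::-1])
E
```

```text
t 2.6 pos [0.5402 0.149  0.1297] rpy [-1.7978e+02  1.0000e-02  1.0560e+02] F [0.94 0.64 0.86] w -0.0001 q [-0.55  0.57  0.25  1.87 -0.2   0.73  0.08]
tool shift cm [-0.49  0.22  3.87]
turn deg [-0.22  0.01  0.4 ]
```

View pics/scene1.png

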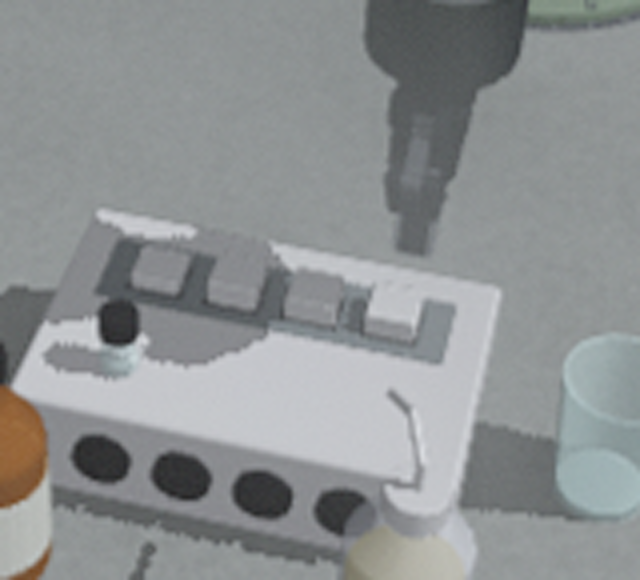

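View pics/top1.png

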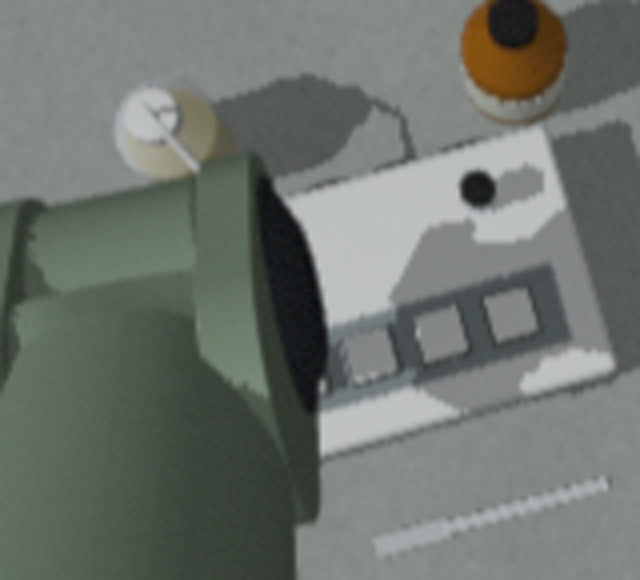

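Emit:
servo_tool --rows '[[[-0.4,0.2,0.7,0,0,0.4],[-0.1,0,0.7,0,0,0],[0,0,0.7,0,0,0],[0,0,0.7,0,0,0],[0,0,0,0,0,0]]]'

```text
clock: 3.32
position: [0.5445, 0.1445, 0.1027]
tool_rot: [-3.141, 0.0, 1.835]
force: [0.2, -0.7, 0.2]
grip_width: -0.0001
```

```bash
python3 go.py .5435 .1448 .091
```

```text
t 3.33 pos [0.5445 0.1445 0.1027] rpy [-1.7994e+02  1.0000e-02  1.0517e+02] F [ 0.19 -0.69  0.25] w -0.0001 q [-0.53  0.61  0.24  1.88 -0.22  0.68  0.1 ]
tool shift cm [ 0.06 -0.09  1.17]
turn deg [-0.06  0.01 -0.03]
```

Emit:
servo_tool --rows '[[[0,0,0.4,0,0,0],[0,0,0.4,0,0,0],[0,0,0.1,0,0,0],[0,0,0,0,0,0]]]'

```text
clock: 3.82
position: [0.5449, 0.1445, 0.0943]
tool_rot: [3.142, 0.0, 1.835]
force: [0.7, 0.0, -0.1]
grip_width: -0.0001
```

Emit:
servo_tool --rows '[[[0,0,0.1,0,0,0],[0,0,0,0,0,0]]]'

```text
clock: 4.08
position: [0.5449, 0.1445, 0.0933]
tool_rot: [3.142, 0.0, 1.835]
force: [0.2, -0.8, -0.2]
grip_width: -0.0001
```

Emit:
servo_tool --rows '[[[0,0,0.1,0,0,0],[0,0,0,0,0,0]]]'

```text
clock: 4.32
position: [0.5449, 0.1445, 0.0923]
tool_rot: [-3.142, 0.0, 1.835]
force: [0.2, -0.8, -0.2]
grip_width: -0.0004
```

Emit:
servo_tool --rows '[[[0,0,0.1,0,0,0],[0,0,0,0,0,0]]]'

```text
clock: 4.58
position: [0.5448, 0.1445, 0.0912]
tool_rot: [-3.141, 0.0, 1.835]
force: [0.2, -0.3, -0.2]
grip_width: 0.0002
```

Emit:
servo_tool --rows '[[[0,0,0.1,0,0,0],[0,0,0,0,0,0]]]'

```text
clock: 4.82
position: [0.5449, 0.1445, 0.0903]
tool_rot: [3.142, 0.0, 1.835]
force: [0.2, 0.0, 2.3]
grip_width: -0.0
```

Emit:
servo_tool --rows '[[[0,0,0.05,0,0,0],[0,0,0,0,0,0]]]'

```text
clock: 5.08
position: [0.5449, 0.1445, 0.0898]
tool_rot: [3.142, 0.0, 1.835]
force: [-1.0, -0.1, 2.5]
grip_width: -0.0003
```

Key 1 is touched and is raised: contact at z ≈ 0.0905 with 2.5 N. Lift and go to key 2.

Emit:
servo_tool --rows '[[[0,0,-1.2,0,0,0],[-1.5,0,0,0,0,0],[-1.5,0,0,0,0,0],[-1.4,0,0,0,0,0],[0,-0.1,0,0,0,0]]]'

```text
clock: 5.7
position: [0.5557, 0.1, 0.1017]
tool_rot: [-3.141, 0.0, 1.833]
force: [-1.4, -0.8, -0.5]
grip_width: -0.0005
```

```bash
python3 go.py .555 .1022 .0922
```

```text
t 5.7 pos [0.5557 0.1    0.1017] rpy [-1.7999e+02  3.0000e-02  1.0503e+02] F [-1.44 -0.78 -0.46] w -0.0005 q [-0.45  0.61  0.23  1.88 -0.21  0.67  0.17]
tool shift cm [ 0.23 -0.01  0.95]
turn deg [-0.01  0.03 -0.17]
```

Emit:
servo_tool --rows '[[[0,0,0.4,0,0,0],[0,0,0.4,0,0,0],[0,0,0.1,0,0,0],[0,0,0,0,0,0]]]'

```text
clock: 6.2
position: [0.5553, 0.102, 0.0927]
tool_rot: [-3.141, 0.0, 1.836]
force: [-0.5, 0.2, 0.5]
grip_width: -0.0001
```

Emit:
servo_tool --rows '[[[0,0,0.15,0,0,0],[0,0,0,0,0,0]]]'

```text
clock: 6.45
position: [0.5554, 0.1018, 0.0913]
tool_rot: [-3.142, 0.0, 1.835]
force: [0.1, -0.8, 0.1]
grip_width: 0.0001
```

Emit:
servo_tool --rows '[[[0,0,0.1,0,0,0],[0,0,0,0,0,0]]]'

```text
clock: 6.7
position: [0.5554, 0.1018, 0.0904]
tool_rot: [3.142, 0.0, 1.835]
force: [0.0, -0.2, 2.0]
grip_width: 0.0001
```

Emit:
servo_tool --rows '[[[0,0,0.05,0,0,0],[0,0,0,0,0,0]]]'

```text
clock: 6.95
position: [0.5555, 0.1018, 0.0898]
tool_rot: [3.141, -0.0, 1.835]
force: [-0.7, -0.1, 3.0]
grip_width: -0.0002
```

Emit:
servo_tool --rows '[[[0,0,-1.2,0,0,0],[-1.5,0,0,0,0,0],[-1.5,0,0,0,0,0],[-1.3,0,0,0,0,0],[0,0,0,0,0,0]]]'

```text
clock: 7.58
position: [0.5668, 0.0587, 0.1017]
tool_rot: [-3.141, 0.0, 1.833]
force: [-0.5, 1.3, 0.6]
grip_width: -0.0002
```

Emit:
servo_tool --rows '[[[0,0,0.4,0,0,0],[0,0,0.4,0,0,0],[0,0,0.1,0,0,0],[0,0,0,0,0,0]]]'

```text
clock: 8.07
position: [0.5666, 0.0605, 0.0927]
tool_rot: [-3.141, 0.0, 1.836]
force: [0.4, 0.2, -0.4]
grip_width: 0.0
```

```bash
python3 go.py .5665 .06 .0912
```

```text
t 8.07 pos [0.5666 0.0605 0.0927] rpy [-179.99    0.    105.18] F [ 0.36  0.15 -0.39] w 0.0 q [-0.37  0.63  0.22  1.87 -0.21  0.66  0.25]
tool shift cm [-0.05 -0.02  0.15]
turn deg [-0.01  0.   -0.02]
```

Key 2 is raised (3.0 N). Now key 3.

Emit:
servo_tool --rows '[[[0,0,0.15,0,0,0],[0,0,0,0,0,0]]]'

```text
clock: 8.32
position: [0.5666, 0.0603, 0.0913]
tool_rot: [-3.142, 0.0, 1.836]
force: [0.2, -0.0, 0.1]
grip_width: 0.0001
```

Emit:
servo_tool --rows '[[[0,0,0.1,0,0,0],[0,0,0,0,0,0]]]'

```text
clock: 8.57
position: [0.5667, 0.0603, 0.0904]
tool_rot: [3.141, -0.0, 1.835]
force: [-0.3, -0.1, 3.1]
grip_width: -0.0
```

Emit:
servo_tool --rows '[[[0,0,0.05,0,0,0],[0,0,0,0,0,0]]]'

```text
clock: 8.82
position: [0.5667, 0.0603, 0.0899]
tool_rot: [3.141, 0.0, 1.835]
force: [-0.8, 0.8, 3.4]
grip_width: -0.0004
```

Key 3 is raised. Lift and go to key 4, which should be the latched one, with its top at 0.085.

Emit:
servo_tool --rows '[[[0,0,-1.2,0,0,0],[-1.5,0,0,0,0,0],[-1.5,0,0,0,0,0],[-1.4,0,0,0,0,0],[0,0,0,0,0,0]]]'

```text
clock: 9.45
position: [0.5783, 0.016, 0.1016]
tool_rot: [-3.141, 0.0, 1.833]
force: [0.3, 0.2, -0.1]
grip_width: 0.0002
```

Emit:
servo_tool --rows '[[[0,0,0.4,0,0,0],[0,0,0.4,0,0,0],[0,0,0.15,0,0,0],[0,0,0,0,0,0]]]'

```text
clock: 9.95
position: [0.578, 0.0181, 0.0921]
tool_rot: [-3.141, -0.0, 1.836]
force: [-0.4, 0.1, -0.7]
grip_width: 0.0001
```

Emit:
servo_tool --rows '[[[0,0,0.1,0,0,0],[0,0,0,0,0,0]]]'

```text
clock: 10.2
position: [0.5782, 0.0179, 0.0913]
tool_rot: [3.142, 0.0, 1.835]
force: [-0.1, -0.3, 0.4]
grip_width: -0.0002
```

Emit:
servo_tool --rows '[[[0,0,0.1,0,0,0],[0,0,0,0,0,0]]]'

```text
clock: 10.45
position: [0.5781, 0.0178, 0.0902]
tool_rot: [-3.142, 0.0, 1.835]
force: [0.3, 0.5, -0.3]
grip_width: 0.0002
```

Emit:
servo_tool --rows '[[[0,0,0.05,0,0,0],[0,0,0,0,0,0]]]'

```text
clock: 10.7
position: [0.5782, 0.0178, 0.0898]
tool_rot: [-3.142, 0.0, 1.835]
force: [0.0, -0.7, -0.6]
grip_width: 0.0
```

There is no contact at raised height, so key 4 is the latched one. I'll approach gently.

Emit:
servo_tool --rows '[[[0,0,0.2,0,0,0],[0,0,0.15,0,0,0],[0,0,0,0,0,0]]]'

```text
clock: 11.08
position: [0.5781, 0.0178, 0.0861]
tool_rot: [-3.141, -0.0, 1.835]
force: [-0.2, 0.5, 0.4]
grip_width: 0.0001
```

Emit:
servo_tool --rows '[[[0,0,0.05,0,0,0],[0,0,0,0,0,0]]]'

```text
clock: 11.32
position: [0.5781, 0.0178, 0.0858]
tool_rot: [-3.142, 0.0, 1.835]
force: [0.4, 1.1, -0.1]
grip_width: -0.0001
```

Emit:
servo_tool --rows '[[[0,0,0.05,0,0,0],[0,0,0,0,0,0]]]'

```text
clock: 11.58
position: [0.5782, 0.0178, 0.0853]
tool_rot: [-3.142, 0.0, 1.835]
force: [-0.0, 0.2, -0.5]
grip_width: -0.0001
```

Emit:
servo_tool --rows '[[[0,0,0.02,0,0,0],[0,0,0,0,0,0]]]'

```text
clock: 11.82
position: [0.5782, 0.0178, 0.0852]
tool_rot: [3.142, 0.0, 1.835]
force: [-1.4, 0.5, 2.3]
grip_width: 0.0001
```

Emit:
servo_tool --rows '[[[0,0,0,0,0,0]]]'

```text
clock: 11.95
position: [0.5782, 0.0178, 0.0852]
tool_rot: [3.142, 0.0, 1.835]
force: [-2.0, -0.4, 3.0]
grip_width: -0.0002
```

Emit:
servo_tool --rows '[[[0,0,0.01,0,0,0],[0,0,0,0,0,0]]]'

```text
clock: 12.2
position: [0.5782, 0.0178, 0.0851]
tool_rot: [3.141, 0.0, 1.835]
force: [-0.6, 0.9, 5.0]
grip_width: 0.0003
```

Solid contact (about 3–5 N, rigid), well below the release force. Lift straight off and look.

Emit:
servo_tool --rows '[[[0,0,-0.8,0,0,0],[0,0,-1.2,0,0,0],[0,0,-2,0,0,0],[0,0,0,0,0,0]]]'

```text
clock: 12.7
position: [0.5791, 0.0179, 0.1268]
tool_rot: [3.139, 0.0, 1.835]
force: [-0.2, 0.4, 0.1]
grip_width: -0.0001
```

```bash
python3 go.py .578 .0178 .085; python3 - <<'E'
from workcell import bot
import cv2
f=bot.grab_frame("scene"); cv2.imwrite(f"pics/scene2.png",cv2.resize(f["image"][120:265,280:440],None,fx=4,fy=4,interpolation=cv2.INTER_CUBIC)[:,:,::-1])
E
```

```text
t 12.7 pos [0.5791 0.0179 0.1268] rpy [1.7984e+02 2.0000e-02 1.0516e+02] F [-0.22  0.44  0.1 ] w -0.0001 q [-0.3   0.59  0.24  1.83 -0.2   0.74  0.31]
tool shift cm [ 0.02 -0.12  4.18]
turn deg [ 0.16  0.02 -0.04]
```

View pics/scene2.png

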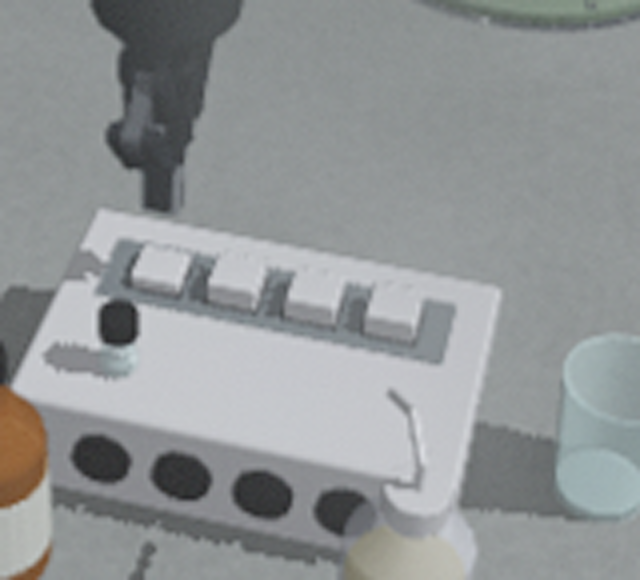

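The picture shows key 4, at (160,268), still lower than the other three, so it is still latched. Now I'll press it down to about 0.0795.

Emit:
servo_tool --rows '[[[0,0,1.3,0,0,0],[0,0,1.3,0,0,0],[0,0,1.1,0,0,0],[0,0,0,0,0,0]]]'

```text
clock: 13.25
position: [0.5775, 0.0177, 0.0867]
tool_rot: [-3.14, -0.0, 1.835]
force: [0.2, 0.8, 0.4]
grip_width: -0.0001
```

Emit:
servo_tool --rows '[[[0,0,0.3,0,0,0],[0,0,0.2,0,0,0],[0,0,0.2,0,0,0],[0,0,0.2,0,0,0],[0,0,0,0,0,0]]]'

```text
clock: 13.88
position: [0.5784, 0.0177, 0.0796]
tool_rot: [3.141, 0.0, 1.835]
force: [-2.9, 0.1, 8.5]
grip_width: -0.0001
```

Emit:
servo_tool --rows '[[[0,0,0.05,0,0,0],[0,0,0,0,0,0]]]'

```text
clock: 14.12
position: [0.5784, 0.0178, 0.0792]
tool_rot: [3.141, 0.0, 1.835]
force: [-2.3, -0.9, 9.6]
grip_width: 0.0001
```

Emit:
servo_tool --rows '[[[0,0,-0.5,0,0,0],[0,0,-1,0,0,0],[0,0,-2,0,0,0],[0,0,-3,0,0,0],[0,0,0,0,0,0]]]'

```text
clock: 14.75
position: [0.5793, 0.0179, 0.1458]
tool_rot: [3.138, 0.0, 1.835]
force: [0.8, 0.2, -1.2]
grip_width: -0.0001
```

```bash
python3 go.py .578 .0178 .2; python3 - <<'E'
from workcell import bot
import cv2
f=bot.grab_frame("scene"); cv2.imwrite(f"pics/scene3.png",cv2.resize(f["image"][120:265,280:440],None,fx=4,fy=4,interpolation=cv2.INTER_CUBIC)[:,:,::-1])
f=bot.grab_frame("top"); cv2.imwrite(f"pics/top3.png",f["image"][:,:,::-1])
E
```

```text
t 14.75 pos [0.5793 0.0179 0.1458] rpy [1.7979e+02 2.0000e-02 1.0516e+02] F [ 0.77  0.16 -1.23] w -0.0001 q [-0.31  0.57  0.25  1.81 -0.19  0.78  0.3 ]
tool shift cm [ 0.02 -0.11 -5.42]
turn deg [ 0.21  0.02 -0.04]
```

View pics/scene3.png

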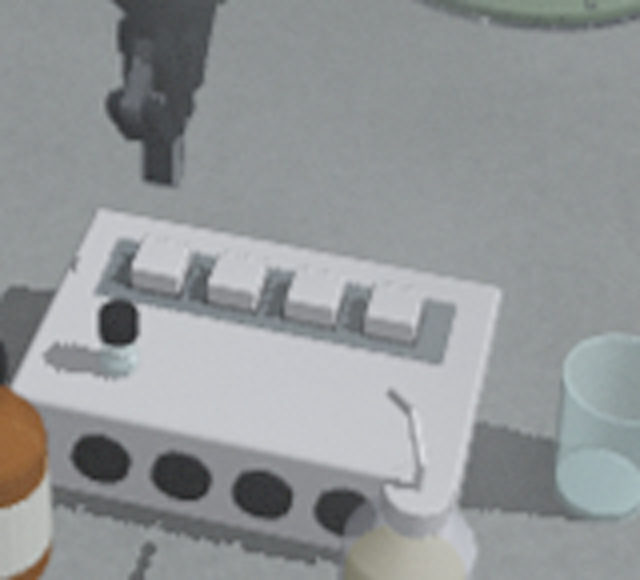

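View pics/top3.png

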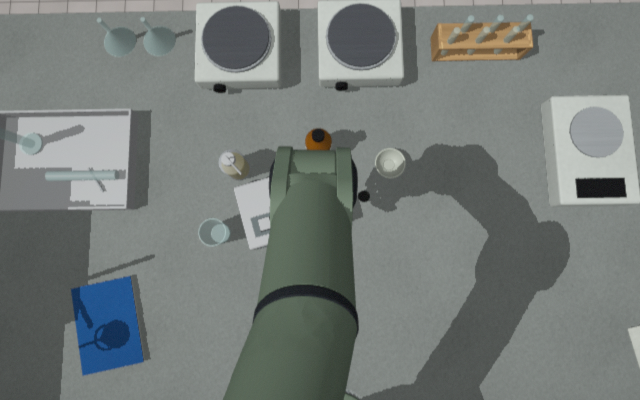

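The scene view now shows key 4, at (160,262), as high as the others, and everything around the box unmoved. I'll let the arm settle briefly, then hand the job in.

Emit:
servo_tool --rows '[[[0,0,-1,0,0,0],[0,0,0,0,0,0],[0,0,0,0,0,0],[0,0,0,0,0,0]]]'

```text
clock: 15.35
position: [0.5781, 0.0178, 0.1532]
tool_rot: [-3.141, -0.0, 1.835]
force: [-0.4, 0.6, 0.4]
grip_width: -0.0002
```

```bash
python3 -c "
from workcell import bot
print(bot.job_done())"
```

```text
the job is handed in; nothing more can be done
None
```

I tapped keys 1 to 4 from left to right with the shut fingers, then pressed key 4, the latched one, until it let go. The job was handed in at about 15.4 s; no verdict is reported.

- **Taps:** keys 1–3 met the fingers at raised height (z about 0.0905 m) with 2.5–3.4 N and gave only about 1 mm. Key 4 met them at about 0.085 m, rigid at 3–5 N, and the picture after lift-off showed it still latched.
- **Release:** I pressed key 4 to 0.079 m (9.6 N) and lifted clear.
- **Last checks:** the scene picture shows all four keys level. The force reading was back to noise, with the fingertips about 6 cm above the keys. The vial, beaker and nearby bottles look unmoved. The arm hid the spatula and part of the box in the last top view, so I didn't confirm the spatula there. No check failed or disagreed.

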